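# Roll the dark dowel onto the layout line

## Robot

A 7-joint arm with a two-finger parallel gripper is mounted at the origin on the work surface. World frame = base frame: x ahead of the robot, y to its left, z up, the work surface at z = 0. Lengths are in m, angles in degrees, forces in N, time in s.
With the tool pointing down it reaches from about 0.425 to 0.95 m from the base axis. Payload 16.7 kg.
Tool frame: the origin (TCP) lies at the very end of the fingers, on their centre line; the grasp point (between the pads) lies 19 mm behind it (env.pinch_z is the distance from the TCP to the grasp point, in m); y points along the fingers, x is the direction in which the jaws open and shut, and the axes are right-handed (so a half turn about y gives the same grasp; the last joint's range is limited). The gripper opens to 94 mm and grips with 3 to 60 N. Pads are 16 mm wide; open, the fingers measure 119 mm over their backs; the gripper's body (75 mm by 177 mm) begins 78 mm behind the grasp point.
Start: joints at [-75.946, 24.414, 4.234, 92.017, -1.954, 63.644, -3.845], TCP at [0.26, 0.623, 0.205] pointing down, gripper open.
Joint ranges: [-163.25, 163.25], [-28.42, 122.38], [-70.27, 78.77], [12.13, 141.07], [-58.53, 238.53], [9.26, 117.41], [-156.51, 156.51]. Speed limits (degrees/s): [108.29, 108.29, 136.94, 136.94, 172.46, 172.46, 172.46].

## Interface

Orientations are given as a 3x3 rotation matrix whose columns are the frame's x, y, z axes.
In Python, from workcell import env gives the robot as it stands.
- The arm moves only by the shell command python3 -m crank 'ROWS' [FORCE]. ROWS is a JSON object of lists of equal length, an entry for each row: "delta_pos": the shift along the world's x, y, z in m, a list of three; "delta_rot": the turn, a rotation vector about the world's x, y, z in rad, a list of three; "jaw": the finger opening in m, from 0 to 0.094. In form: {"delta_pos": [[x, y, z], ...], "delta_rot": [[rx, ry, rz], ...], "jaw": [jaw, ...]}. A call has 1 to 20 rows; each row shifts and turns the commanded pose from where the row before left it; what a row does not reach is not made up. A row lasts 1/10 s, in which the tool goes at most 50 mm and 8.59 degrees, less where a joint would pass 70% of its speed; a pose out of reach is approached as far as the arm can. A call is refused whole if a number of a shift passes 0.05 or a number of a turn 0.15, either way. A call with a gripper value outside its range is refused whole. The fingers move at their own pace and stop on an object; FORCE is the grip in N (left out, the last holds). Time passes only in rows, so rows that do not move let the fingers close. It gives the time, the measured TCP pose, the force and the opening at its end, in the units of the state.
- env.read_state(): the state, without advancing time (a new reading comes with each control period).
- env.capture(name): name is "scene" or "top" or "wrist"; returns a dict with "pixels" (480x640x3 uint8, blue, green, red), "depth" (480x640 float32, m along the optical axis (not along the pixel's ray), 0 where there is no reading), "intrinsics" (3x3 intrinsics, pixels), "xyz" and "rotation" of the camera in the world. Camera axes: x right, y down, z forward; pixel columns grow to the right and rows downward; lengths in m; the calibration is good to about 2 mm. A picture is of the moment at which its call begins.
- env.job_done(): hands the job in, once; it reports no verdict.
The state is a dict: "time": time; "joint_pos": joint angles; "qd": joint speeds; "joint_torque": joint torques, N m; "position": TCP position; "tool_rot": TCP orientation; "ft_force": force on the tool from outside, world axes, zero at the start; "moment": the same for the moment, N m; "gripper_width": opening from 0.0 (shut) to 1.0 (fully open).
Only numpy, scipy, OpenCV 4.12 (cv2) and the standard library are available. Lean on these libraries where they do the work, as an engineer would, in place of code of your own. Each camera call takes 0.05 s, during which the arm holds its last target.

## Task

On the plywood layout board, roll the dark dowel with the yellow stripe away from its batten by pushing its top sideways with a fingertip, and on until it lies centred along the red line with red showing past both ends, ready to be marked for cutting. Only push it: let it turn over as it rolls along the board, and never pick it up or let it roll off the board. Leave the pale dowel and the other loose things where they are, and take your hand away at the end with the dowel lying still.

Things in the scene. Friction and masses are not known exactly. Their poses are not given: they have to be found in the camera images.
- dark_dowel: Dark round dowel, 32 mm diameter, 180 mm long, about 0.11 kg, flat yellow stripe on top at the start. Origin on its axis at mid length, 28 mm above the table; x along its length, within 0.03 rad of the line; z to the stripe. Starts 70-103 mm from the line, on either side, 4-8 mm clear of a batten. A fingertip pressed lightly on its top rolls it half as far as the tip moves; pushed from behind it rolls ahead; rolls on 1 mm at 20 mm/s.
- line_mid (a point): Point on the red line, on the board's top face (12 mm above the table), in the middle of the strip where the dowels lie. The line is 5 mm wide, 310 mm long, flush with the board, and runs from 135 mm behind this point (-x) to 175 mm ahead of it. x axis along the line (away from the robot at board yaw 0), y across it, z up.
- board: Light plywood layout board fixed to the table, 360 mm (x) by 380 mm (y) by 12 mm thick; origin at the centre of its underside on the table, x axis parallel to the red line. The line runs through the middle of its y extent; point line_mid is at (-30, 0, 12) mm in this frame.
- batten_l: Fixed wooden batten on the board at its +y side, parallel to the line, 200 mm long (x), 18 mm thick (y), 24 mm high above the board; origin at the centre of its underside on the board. A dowel lies in front of it, on the side of the line; its axis is 16 mm above the board, so the top 8 mm of the dowel stand above the batten.
- batten_r: The same kind of batten at the board's -y side, with the other dowel in front of it.
- pale_dowel: Pale wooden dowel, same size (32 mm by 180 mm) and same frame as the dark one but without stripe, lying on the other side of the red line, 70 to 103 mm from it, in front of the other batten. Not to be disturbed.
- screw_jar: Glass jar with a steel lid, 38 mm diameter, 55 mm tall, standing on the far strip of the board; origin at the centre of its underside. Bystander.
- sanding_block: Cork and red sanding block, 45 by 70 by 28 mm, on the far strip of the board; origin at the centre of its underside. Bystander.
- glue_bottle: Yellow bottle with orange cap, 60 mm diameter, 170 mm tall, on the table; origin at the centre of its underside. Bystander.
- mallet: Wooden mallet lying on the table, 310 mm long, head 65 by 120 by 75 mm; origin on the table under the handle, 120 mm from the head's centre, x axis towards the head. Bystander.
- try_square: Try square lying on the table, dark wooden stock 25 by 130 by 18 mm, steel blade 200 by 40 by 3 mm; origin under the middle of the stock, x axis along the blade. Bystander.
- tape_roll: Blue ring of tape, 100 mm diameter, 24 mm high, lying flat on the table; origin at the centre of its underside. Bystander.
Not all that is in view belongs to the job. Leave any blue or turquoise look-alike of the dark_dowel alone.

How it is judged (in metres and radians):
On the way:
1. the dark dowel turns over as it rolls (its stripe faces down) (angle between dark_dowel's own z axis and vertical above 2.2 rad).
At the end, for the whole second after the job is handed in: The dark dowel lies at rest on the board, its middle within 7 mm of the centre of the red line and within 40 mm of line_mid along it, its axis within 0.12 rad of the line; the pale dowel is within 15 mm and every other listed thing within 30 mm of where it started (y of dark_dowel in the frame of line_mid between -0.007 and 0.007 m and x of dark_dowel in the frame of line_mid between -0.04 and 0.04 m and z of dark_dowel in the frame of line_mid between 0.012 and 0.02 m and angle between the x axis of dark_dowel and the x axis of line_mid, either way round below 0.12 rad and linear speed of dark_dowel below 0.01 m/s and angular speed of dark_dowel below 0.3 rad/s and distance of pale_dowel from where it was at the start of the episode below 0.015 m and distance of each of screw_jar, sanding_block, glue_bottle, mallet, try_square, tape_roll from where it was at the start of the episode below 0.03 m); the robot touches nothing.
It fails at once if the dark dowel is lifted (axis more than 8 mm above where it lies) or tipped up (z of dark_dowel in the frame of line_mid above 0.024 m or angle between dark_dowel's own x axis and vertical below 1.4 rad or angle between dark_dowel's own x axis and vertical above 1.742 rad).
It fails at once if the dark dowel rolls off the board (z of dark_dowel in the frame of line_mid below 0.008 m).
It fails at once if the pale dowel or another bystander is disturbed (not (distance of pale_dowel from where it was at the start of the episode below 0.015 m and distance of each of screw_jar, sanding_block, glue_bottle, mallet, try_square, tape_roll from where it was at the start of the episode below 0.03 m)).
It also fails if it takes over 51 s, if anything falls off the work surface, if the arm or the gripper's body presses on something with over 40 N, if the wrist force passes 120 N, or if a joint passes its speed limit or range.

## Working session

There is one attempt and no reset: what is moved stays moved. The work goes in short steps, Python scripts to look and compute and a shell command to move; the robot and the scene stay as the last step left them, time stands still between calls to the robot, and variables do not carry over. Pictures are saved under pics/ and viewed, and the job is handed in when it is done.

```bash
mkdir -p pics; ls; cat > h.py <<'E'
import numpy as np, cv2
from workcell import env
def cap(n,f):
    c=env.capture(n); cv2.imwrite('pics/'+f,c['pixels']); np.savez('pics/'+f+'.npz',**c); return c
def pt(c,u,v,z=None):
    K=np.array(c['intrinsics']);R=np.array(c['rotation']);o=np.array(c['xyz'])
    r=R@np.linalg.inv(K)@np.array([u,v,1.])
    if z is None: return o+r*c['depth'][int(round(v)),int(round(u))]
    return o+r*(z-o[2])/r[2]
E
python3 - <<'E'
from h import *
for n in('top','scene'):
    c=cap(n,n+'0.png'); print(c['xyz'],c['rotation'],c['intrinsics'])
s=env.read_state(); print(s['time'],s['position'],s['tool_rot'],s['gripper_width'])
E
```

```text
pics
[ 0.27411265 -0.02040802  1.63636307] [[-0.02951362 -0.99127889  0.12843329]
 [-0.9995127   0.03057402  0.00629236]
 [-0.0101642  -0.128185   -0.99169819]] [[559.65713232   0.         327.3269648 ]
 [  0.         559.65713232 253.85864472]
 [  0.           0.           1.        ]]
[1.41505567 0.03731623 0.78083278] [[-0.07408284  0.62144506 -0.77994729]
 [ 0.9971734   0.05598626 -0.0501073 ]
 [ 0.0125274  -0.78145479 -0.6238361 ]] [[449.24641605   0.         313.70205038]
 [  0.         449.24641605 235.24424248]
 [  0.           0.           1.        ]]
0.1 [0.25950227 0.62272362 0.20487474] [[ 3.84651317e-01 -3.48400901e-04 -9.23061885e-01]
 [ 9.23061316e-01 -1.02697164e-03  3.84651468e-01]
 [-1.08197130e-03 -9.99999412e-01 -7.34306009e-05]] 1.0023497933516017
```

View pics/top0.png

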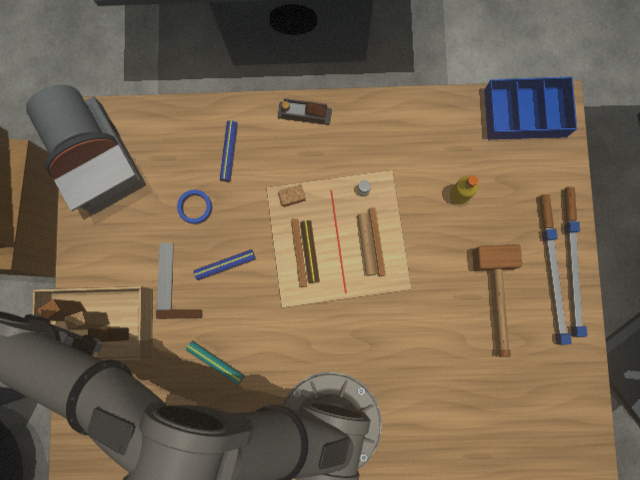

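View pics/scene0.png

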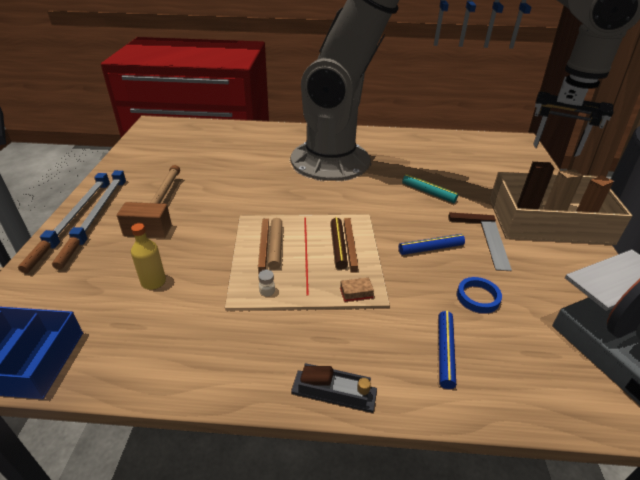

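```bash
python3 - <<'E'
from h import *
c=dict(np.load('pics/top0.png.npz'))
im=c['pixels'][165:315,255:420]
cv2.imwrite('pics/crop0.png',cv2.resize(im,None,fx=4,fy=4,interpolation=cv2.INTER_CUBIC))
hsv=cv2.cvtColor(c['pixels'],cv2.COLOR_BGR2HSV).astype(int)
H,S,V=hsv[...,0],hsv[...,1],hsv[...,2]
roi=np.zeros(H.shape,bool);roi[165:315,258:418]=1
red=roi&((H<5)|(H>174))&(S>150)&(V>120); red[:,:325]=0
v,u=np.nonzero(red);print(len(u),u.min(),u.max(),v.min(),v.max())
P=np.array([pt(c,a,b,.012) for a,b in zip(u,v)])
m=P.mean(0);w=np.linalg.svd(P-m)[2][0];w*=np.sign(w[0]);t=(P-m)@w
print('line',m,w,np.degrees(np.arctan2(w[1],w[0])),m+w*t.min(),m+w*t.max(),np.ptp(t))
print('line_mid', m+w*((t.min()+t.max())/2-.02))
dk=roi&(V<70);dk[:,:298]=0;dk[:,325:]=0;dk[:215]=0
v,u=np.nonzero(dk);print(len(u),u.min(),u.max(),v.min(),v.max())
ye=roi&(H>18)&(H<35)&(S>150)&(V>80);ye[:,330:]=0;ye[:,:300]=0;ye[:215]=0;ye[290:]=0
v,u=np.nonzero(ye);print('ye',len(u),u.min(),u.max(),v.min(),v.max())
n=np.array([-w[1],w[0],0])
lm=m+w*((t.min()+t.max())/2-.02)
P=np.array([pt(c,a,b,.044) for a,b in zip(u,v)]);q=P.mean(0);d=np.linalg.svd(P-q)[2][0];d*=np.sign(d[0]);tt=(P-q)@d
print('stripe',q,np.degrees(np.arctan2(d[1],d[0])),np.ptp(tt),'mid',q+d*(tt.max()+tt.min())/2,'rel',(q-lm)@w,(q-lm)@n)
for uv in [(310,252),(313,275),(306,230),(300,252),(369,245),(290,220)]: print(uv,pt(c,*uv))
E
```

```text
71 331 345 192 292
line [ 0.51722199 -0.04239477  0.012     ] [9.94141088e-01 1.08090229e-01 1.51324207e-17] 6.20523732908137 [ 0.37143261 -0.05824605  0.012     ] [ 0.66918226 -0.02587255  0.012     ] 0.29950442577496084
line_mid [ 0.50042461 -0.0442211   0.012     ]
2 301 303 225 239
ye 109 305 314 221 281
stripe [0.49342776 0.04135161 0.044     ] 6.471667048062884 0.17591759654286815 mid [0.4907633  0.04104937 0.044     ] rel 0.002293710696110359 0.0858276409027538
(310, 252) [0.48746573 0.03932561 0.04238454]
(313, 275) [0.4205806  0.0323316  0.04579414]
(306, 230) [0.55121126 0.04906554 0.04643541]
(300, 252) [0.48906219 0.06836182 0.03710992]
(369, 245) [ 0.50237209 -0.13076448  0.0434654 ]
(290, 220) [0.58777046 0.09674641 0.01633934]
```

View pics/crop0.png

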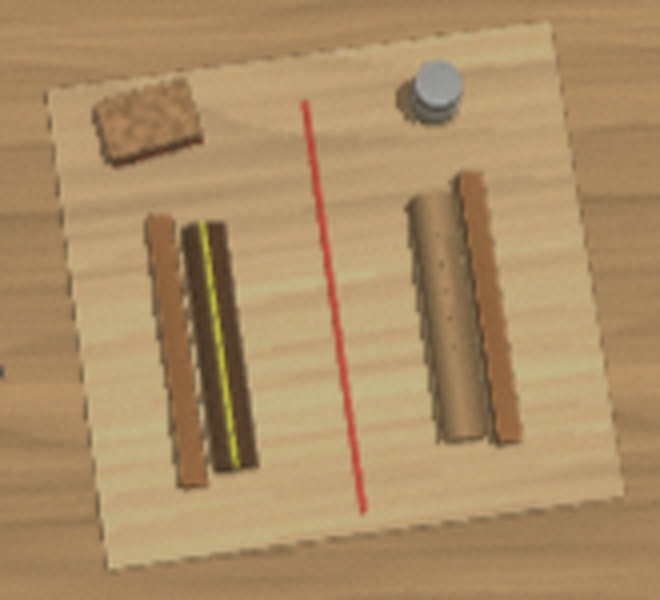

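The dark dowel is the brown-black one with the yellow stripe on the board (top px 310,252). The look-alikes are blue at (229,150) and (224,265), and turquoise at (215,362). The pale dowel is at (368,245). The crop confirms the dark one, which lies 86 mm from the line on the +y side, and its measured top of about 44 mm matches the expected height. I'll move above it with the jaws open along the dowel.

```bash
python3 -m crank '{"delta_pos": [[0.0115,-0.0287,-0.004],[0.0115,-0.0287,-0.004],[0.0115,-0.0287,-0.004],[0.0115,-0.0287,-0.004],[0.0115,-0.0287,-0.004],[0.0115,-0.0287,-0.004],[0.0115,-0.0287,-0.004],[0.0115,-0.0287,-0.004],[0.0115,-0.0287,-0.004],[0.0115,-0.0287,-0.004],[0.0115,-0.0287,-0.004],[0.0115,-0.0287,-0.004],[0.0115,-0.0287,-0.004],[0.0115,-0.0287,-0.004],[0.0115,-0.0287,-0.004],[0.0115,-0.0287,-0.004],[0.0115,-0.0287,-0.004],[0.0115,-0.0287,-0.004],[0.0115,-0.0287,-0.004],[0.0115,-0.0287,-0.004]], "delta_rot": [[0,0,-0.0534],[0,0,-0.0534],[0,0,-0.0534],[0,0,-0.0534],[0,0,-0.0534],[0,0,-0.0534],[0,0,-0.0534],[0,0,-0.0534],[0,0,-0.0534],[0,0,-0.0534],[0,0,-0.0534],[0,0,-0.0534],[0,0,-0.0534],[0,0,-0.0534],[0,0,-0.0534],[0,0,-0.0534],[0,0,-0.0534],[0,0,-0.0534],[0,0,-0.0534],[0,0,-0.0534]], "jaw": [0.094,0.094,0.094,0.094,0.094,0.094,0.094,0.094,0.094,0.094,0.094,0.094,0.094,0.094,0.094,0.094,0.094,0.094,0.094,0.094]}'
python3 - <<'E'
from h import *
s=env.read_state(); print(s['time'],s['position'],s['tool_rot'],s['ft_force'])
cap('wrist','w1.png');cap('top','t1.png')
E
```

```text
time: 2.1
position: [0.4898, 0.0478, 0.1253]
tool_rot: [[0.994, -0.0, -0.106], [0.106, 0.0, 0.994], [-0.0, -1.0, 0.0]]
ft_force: [0.7, -0.4, 0.0]
gripper_width: 1.0
2.1 [0.48980557 0.04783212 0.12526909] [[ 9.94393961e-01 -1.50356084e-04 -1.05738487e-01]
 [ 1.05738493e-01  2.78283502e-05  9.94393971e-01]
 [-1.46570656e-04 -9.99999988e-01  4.35707691e-05]] [ 0.65828653 -0.39498313  0.046392  ]
```

View pics/w1.png

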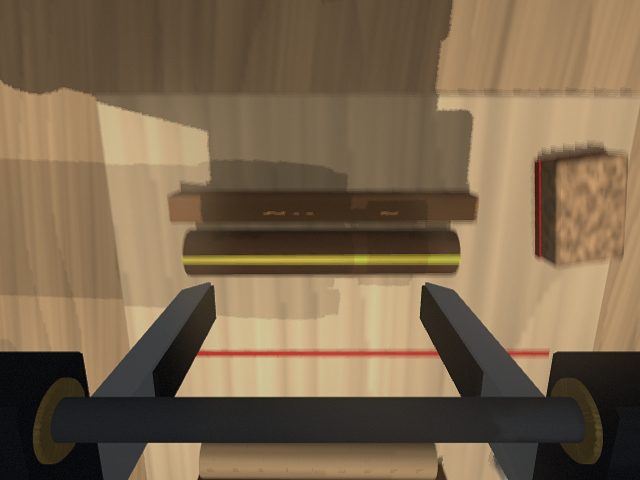

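View pics/t1.png

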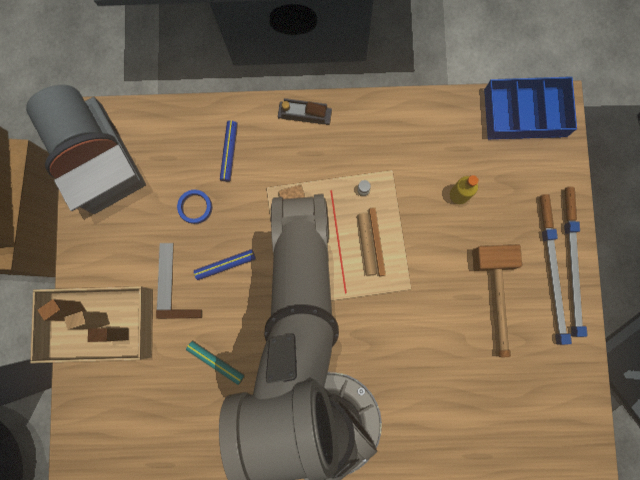

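The wrist view shows the dowel at rows 230–273, its stripe at row 260 and the line at row 353, with the fingers spread along the dowel. I'll cross-check the dowel against the line from this camera.

```bash
cat >> h.py <<'E'
LM=np.array([0.5004,-0.0442,.012]);W=np.array([.9941,.1081,0]);N=np.array([-.1081,.9941,0])
def rel(p): d=p-LM; return [round(float(x)*1000,1) for x in (d@W,d@N,p[2])]
def dowel(c,box=None,thr=.034,band=(-.05,.12)):
    # board points by depth in dowel height range, dark colour
    K=np.array(c['intrinsics']);R=np.array(c['rotation']);o=np.array(c['xyz'])
    v,u=np.nonzero((c['depth']>0))
    d=c['depth'][v,u]
    P=o+((R@np.linalg.inv(K)@np.vstack([u,v,np.ones_like(u)]))*d).T
    a=(P-LM)@W;b=(P-LM)@N
    m=(P[:,2]>.02)&(P[:,2]<.048)&(abs(a)<.11)&(b>band[0])&(b<band[1])
    return P[m],a[m],b[m],c['pixels'][v[m],u[m]]
def red(c):
    hsv=cv2.cvtColor(c['pixels'],cv2.COLOR_BGR2HSV).astype(int);H,S,V=[hsv[...,i] for i in range(3)]
    v,u=np.nonzero(((H<5)|(H>174))&(S>150)&(V>90))
    P=np.array([pt(c,x,y,.012) for x,y in zip(u,v)])
    b=(P-LM)@N;a=(P-LM)@W;m=(abs(b)<.02)&(a>-.16)&(a<.2)
    return a[m],b[m]
E
python3 - <<'E'
from h import *
c=dict(np.load('pics/w1.png.npz'))
a,b=red(c);print('red',len(a),a.min(),a.max(),b.mean(),np.polyfit(a,b,1))
for v in (215,230,240,250,260,268,272): print(v,rel(pt(c,320,v)))
for u,v in((186,250),(457,250),(190,205),(320,430)): print(u,v,rel(pt(c,u,v)))
for u in(190,450): print(u,rel(pt(c,u,260,.044)))
E
```

```text
red 807 -0.09393120867611669 0.1765722153946431 0.0015214234771291895 [-0.00369076  0.00157938]
215 [0.9, 114.8, 35.6]
230 [0.9, 104.2, 32.9]
240 [0.8, 98.9, 38.4]
250 [0.8, 93.2, 42.1]
260 [0.8, 86.3, 41.6]
268 [0.8, 80.5, 40.8]
272 [0.8, 76.3, 36.7]
186 250 [-85.6, 93.4, 42.0]
457 250 [89.1, 93.0, 42.1]
190 205 [-82.8, 121.4, 34.8]
320 430 [-0.4, 118.7, 240.7]
190 [-82.9, 87.3, 44.0]
450 [84.5, 86.8, 44.0]
```

```bash
python3 -m crank '{"delta_pos": [[0,0,-0.02],[0,0,-0.02],[0,0,-0.02],[0,0,-0.015],[0,0,-0.002],[0,0,-0.001],[0,0,-0.001],[0,0,-0.001],[0,0,0]], "delta_rot": [[0,0,0],[0,0,0],[0,0,0],[0,0,0],[0,0,0],[0,0,0],[0,0,0],[0,0,0],[0,0,0]], "jaw": [0.094,0.094,0.094,0.094,0.094,0.094,0.094,0.094,0.094]}'
```

```text
time: 3.1
position: [0.4899, 0.0492, 0.0459]
tool_rot: [[0.994, 0.001, -0.108], [0.108, 0.0, 0.994], [0.001, -1.0, 0.0]]
ft_force: [-0.3, -0.7, 0.7]
gripper_width: 1.0
```

```bash
python3 -m crank '{"delta_pos": [[0,0,-0.0005],[0,0,-0.0005],[0,0,0]], "delta_rot": [[0,0,0],[0,0,0],[0,0,0]], "jaw": [0.094,0.094,0.094]}'
```

```text
time: 3.4
position: [0.4896, 0.049, 0.0445]
tool_rot: [[0.994, -0.0, -0.108], [0.108, 0.0, 0.994], [-0.0, -1.0, 0.0]]
ft_force: [0.1, 0.2, -1.2]
gripper_width: 0.998
```

```bash
python3 -m crank '{"delta_pos": [[0,0,-0.0005],[0,0,-0.0005],[0,0,0]], "delta_rot": [[0,0,0],[0,0,0],[0,0,0]], "jaw": [0.094,0.094,0.094]}'
```

```text
time: 3.7
position: [0.4898, 0.0491, 0.0439]
tool_rot: [[0.994, 0.0, -0.108], [0.108, 0.0, 0.994], [0.0, -1.0, 0.0]]
ft_force: [-4.0, 0.1, 14.3]
gripper_width: 1.003
```

```bash
python3 -m crank '{"delta_pos": [[0,0,0.0002],[0.0003,-0.0025,0],[0.0003,-0.0025,0],[0.0003,-0.0025,0],[0.0003,-0.0025,0],[0.0003,-0.0025,0],[0.0003,-0.0025,0],[0.0003,-0.0025,0],[0.0003,-0.0025,0],[0,0,0]], "delta_rot": [[0,0,0],[0,0,0],[0,0,0],[0,0,0],[0,0,0],[0,0,0],[0,0,0],[0,0,0],[0,0,0],[0,0,0]], "jaw": [0.094,0.094,0.094,0.094,0.094,0.094,0.094,0.094,0.094,0.094]}'
python3 - <<'E'
from h import *
c=cap('wrist','w2.png')
E
```

```text
time: 4.7
position: [0.492, 0.0287, 0.044]
tool_rot: [[0.994, -0.0, -0.107], [0.107, 0.0, 0.994], [-0.0, -1.0, 0.0]]
ft_force: [-3.9, -1.1, 10.0]
gripper_width: 0.999
```

View pics/w2.png

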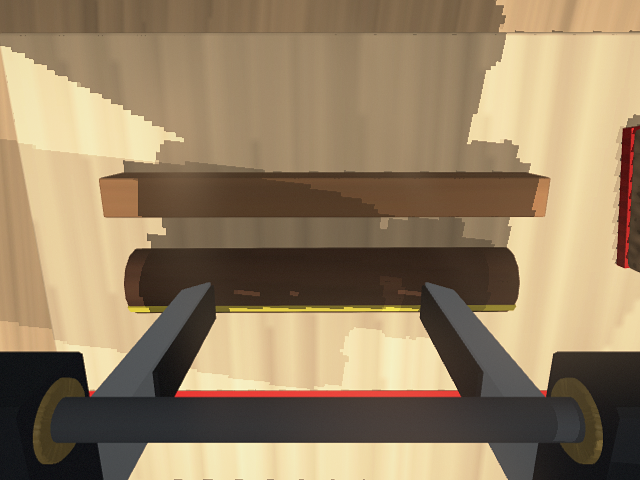

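The stripe is now at the front edge (row 309) and the dowel has rolled about 10 mm, straight. I'll finish this stroke, then lift and make another.

```bash
python3 -m crank '{"delta_pos": [[0.0003,-0.0025,0],[0.0003,-0.0025,0],[0,0,0],[0,0,0.005],[0,0,0.005],[-0.0007,0.0065,0],[-0.0007,0.0065,0],[0,0,0],[0,0,-0.005],[0,0,-0.003],[0,0,-0.001],[0,0,-0.001],[0,0,0]], "delta_rot": [[0,0,0],[0,0,0],[0,0,0],[0,0,0],[0,0,0],[0,0,0],[0,0,0],[0,0,0],[0,0,0],[0,0,0],[0,0,0],[0,0,0],[0,0,0]], "jaw": [0.094,0.094,0.094,0.094,0.094,0.094,0.094,0.094,0.094,0.094,0.094,0.094,0.094]}'
python3 - <<'E'
from h import *
c=cap('wrist','w3.png')
E
```

```text
time: 6.05
position: [0.491, 0.0368, 0.0439]
tool_rot: [[0.994, -0.001, -0.107], [0.107, 0.0, 0.994], [-0.001, -1.0, 0.0]]
ft_force: [-5.1, 0.1, 16.0]
gripper_width: 1.001
```

View pics/w3.png

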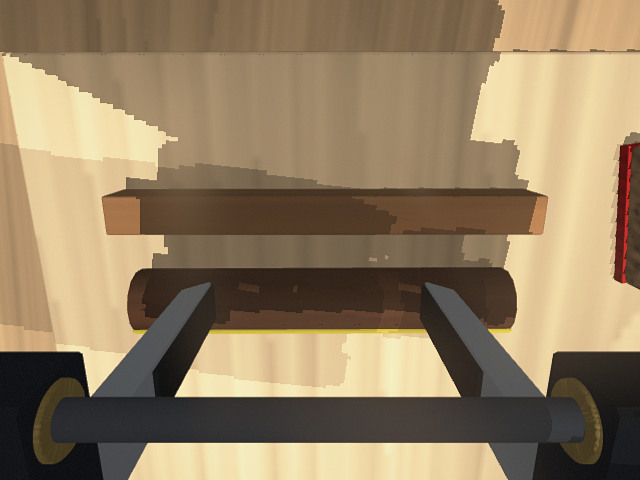

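Contact again at 16 N, with the dowel straight at rows 268–332. Second stroke, eased slightly, then the same lift and return.

```bash
python3 -m crank '{"delta_pos": [[0,0,0.0002],[0.0003,-0.0025,0],[0.0003,-0.0025,0],[0.0003,-0.0025,0],[0.0003,-0.0025,0],[0.0003,-0.0025,0],[0.0003,-0.0025,0],[0.0003,-0.0025,0],[0.0003,-0.0025,0],[0.0003,-0.0025,0],[0.0003,-0.0025,0],[0,0,0],[0,0,0.005],[0,0,0.005],[-0.0008,0.0075,0],[-0.0008,0.0075,0],[-0.0008,0.0075,0],[-0.0008,0.0075,0],[0,0,0]], "delta_rot": [[0,0,0],[0,0,0],[0,0,0],[0,0,0],[0,0,0],[0,0,0],[0,0,0],[0,0,0],[0,0,0],[0,0,0],[0,0,0],[0,0,0],[0,0,0],[0,0,0],[0,0,0],[0,0,0],[0,0,0],[0,0,0],[0,0,0]], "jaw": [0.094,0.094,0.094,0.094,0.094,0.094,0.094,0.094,0.094,0.094,0.094,0.094,0.094,0.094,0.094,0.094,0.094,0.094,0.094]}'
python3 - <<'E'
from h import *
c=cap('wrist','w4.png')
a,b=red(c);print('red',len(a),np.median(b) if len(a) else 0)
for v in range(180,345,10): print(v,rel(pt(c,320,v)))
E
```

```text
time: 8.0
position: [0.4908, 0.0435, 0.0537]
tool_rot: [[0.994, -0.0, -0.11], [0.11, 0.0, 0.994], [-0.0, -1.0, 0.0]]
ft_force: [0.2, 0.3, -0.2]
gripper_width: 0.999
red 0 0
180 [0.9, 138.8, 12.3]
190 [0.9, 133.4, 11.1]
200 [0.9, 129.4, 18.3]
210 [0.8, 127.7, 36.4]
220 [0.8, 122.4, 33.9]
230 [0.9, 117.8, 35.3]
240 [0.9, 112.8, 35.2]
250 [1.0, 100.7, 11.3]
260 [1.1, 95.1, 11.5]
270 [1.1, 89.2, 11.2]
280 [1.1, 83.2, 10.7]
290 [1.1, 77.3, 10.8]
300 [1.0, 79.2, 29.5]
310 [1.0, 76.4, 35.7]
320 [1.0, 72.7, 39.3]
330 [1.0, 68.4, 41.6]
340 [1.0, 63.6, 42.9]
```

View pics/w4.png

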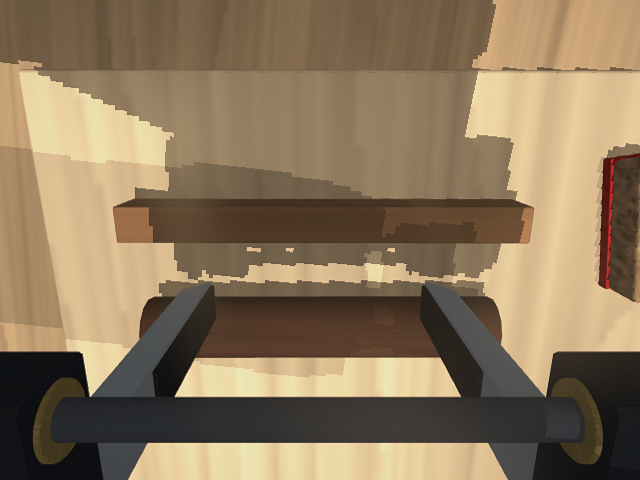

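The dowel's back is at b≈79 mm and the batten face at b≈110 mm, so there is a 31 mm gap. That is enough to drop the 16 mm fingertips in behind the dowel.

```bash
python3 -m crank '{"delta_pos": [[-0.0006,0.006,0],[0,0,0],[0,0,-0.01],[0,0,-0.01],[0,0,-0.01],[0,0,-0.002],[0,0,0]], "delta_rot": [[0,0,0],[0,0,0],[0,0,0],[0,0,0],[0,0,0],[0,0,0],[0,0,0]], "jaw": [0.094,0.094,0.094,0.094,0.094,0.094,0.094]}'
python3 - <<'E'
from h import *
c=cap('wrist','w5.png');c=cap('scene','s5.png')
cv2.imwrite('pics/s5c.png',cv2.resize(c['pixels'][180:320,220:400],None,fx=4,fy=4))
E
```

```text
time: 8.75
position: [0.49, 0.0476, 0.0212]
tool_rot: [[0.994, -0.001, -0.107], [0.107, -0.001, 0.994], [-0.001, -1.0, -0.0]]
ft_force: [0.3, 0.0, -0.4]
gripper_width: 0.999
```

View pics/w5.png

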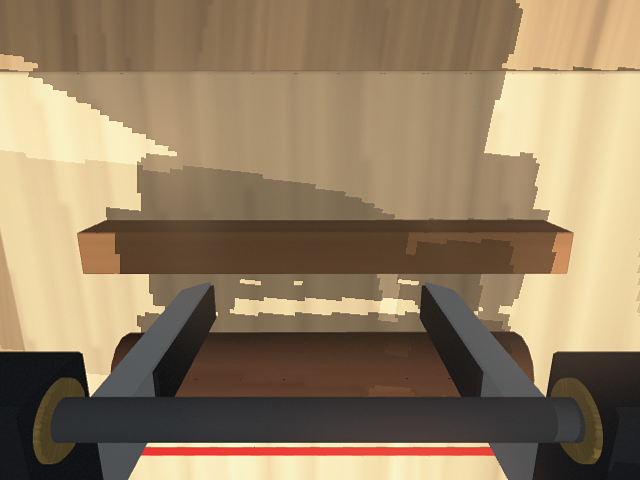

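View pics/s5c.png

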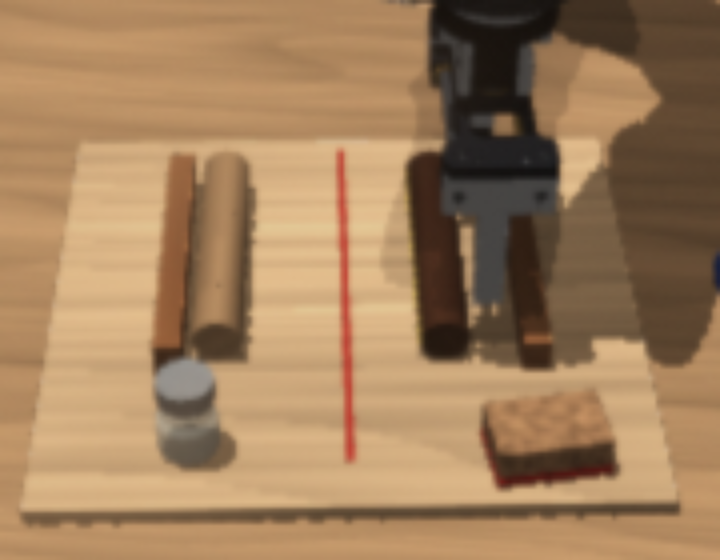

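The scene view shows the fingers between the dowel and the batten, touching nothing. Now I'll push slowly from behind.

```bash
python3 -m crank '{"delta_pos": [[0.0003,-0.0025,0],[0.0003,-0.0025,0],[0.0003,-0.002,0],[0.0002,-0.002,0],[0.0002,-0.002,0],[0.0002,-0.002,0],[0.0002,-0.002,0],[0.0002,-0.002,0],[0.0002,-0.002,0],[0.0002,-0.002,0],[0.0002,-0.002,0],[0.0002,-0.002,0],[0.0002,-0.002,0],[0.0002,-0.002,0],[0.0002,-0.002,0],[0.0002,-0.002,0],[0.0002,-0.002,0],[0.0002,-0.002,0],[0.0002,-0.002,0],[0,0,0]], "delta_rot": [[0,0,0],[0,0,0],[0,0,0],[0,0,0],[0,0,0],[0,0,0],[0,0,0],[0,0,0],[0,0,0],[0,0,0],[0,0,0],[0,0,0],[0,0,0],[0,0,0],[0,0,0],[0,0,0],[0,0,0],[0,0,0],[0,0,0],[0,0,0]], "jaw": [0.094,0.094,0.094,0.094,0.094,0.094,0.094,0.094,0.094,0.094,0.094,0.094,0.094,0.094,0.094,0.094,0.094,0.094,0.094,0.094]}'
python3 - <<'E'
from h import *
c=cap('scene','s6.png')
cv2.imwrite('pics/s6c.png',cv2.resize(c['pixels'][180:320,220:400],None,fx=4,fy=4))
c=cap('top','t6.png')
cv2.imwrite('pics/t6c.png',cv2.resize(c['pixels'][165:315,255:420],None,fx=4,fy=4))
E
```

```text
time: 10.85
position: [0.4945, 0.0087, 0.0219]
tool_rot: [[0.994, -0.0, -0.107], [0.107, -0.0, 0.994], [-0.0, -1.0, -0.0]]
ft_force: [-0.3, -0.6, 0.4]
gripper_width: 1.001
```

View pics/s6c.png

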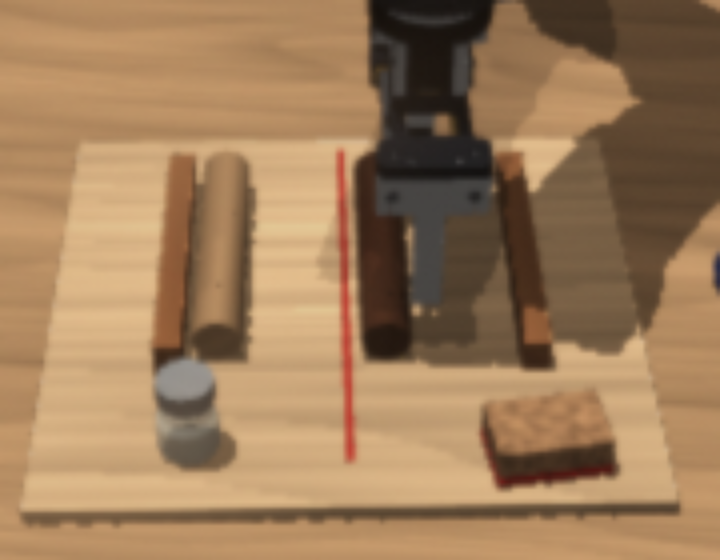

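View pics/t6c.png

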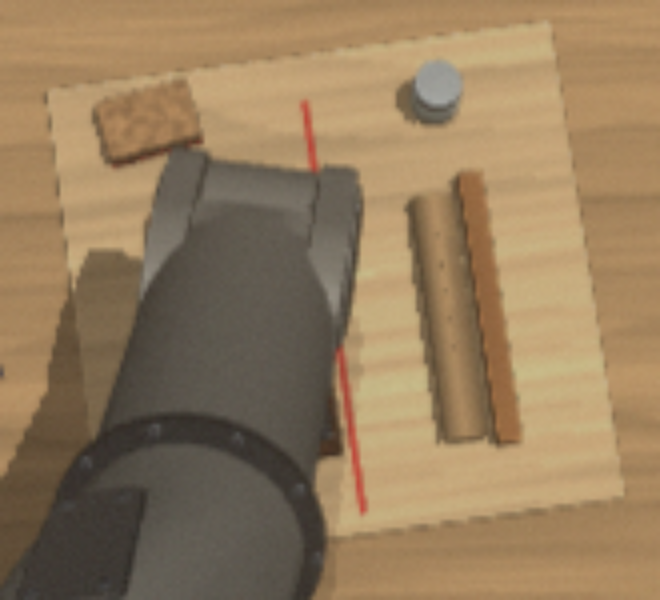

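```bash
python3 -m crank '{"delta_pos": [[0.0002,-0.002,0],[0.0002,-0.002,0],[0.0002,-0.002,0],[0.0002,-0.002,0],[0.0002,-0.002,0],[0.0002,-0.002,0],[0.0002,-0.002,0],[0.0001,-0.0015,0],[0.0001,-0.001,0],[0.0001,-0.001,0],[0.0001,-0.001,0],[0,0,0],[0,0,0]], "delta_rot": [[0,0,0],[0,0,0],[0,0,0],[0,0,0],[0,0,0],[0,0,0],[0,0,0],[0,0,0],[0,0,0],[0,0,0],[0,0,0],[0,0,0],[0,0,0]], "jaw": [0.094,0.094,0.094,0.094,0.094,0.094,0.094,0.094,0.094,0.094,0.094,0.094,0.094]}'
python3 - <<'E'
from h import *
c=cap('scene','s7.png')
P,a,b,col=dowel(c,band=(-.06,.06))
m=(P[:,2]<.046)&(col.mean(1)<70)
for lo in (-.09,-.06,-.03,0,.03,.06,.08):
    k=m&(a>lo)&(a<lo+.02); print(lo,k.sum(),b[k].min().round(4) if k.any() else '',b[k].max().round(4) if k.any() else '',P[k,2].max().round(4) if k.any() else '')
print('a',a[m].min(),a[m].max())
r=red(c);print('red',len(r[0]),np.median(r[1]),np.polyfit(*r,1))
c=c['pixels'][180:320,220:400];cv2.imwrite('pics/s7c.png',cv2.resize(c,None,fx=4,fy=4))
E
```

```text
time: 12.25
position: [0.4963, -0.0095, 0.0219]
tool_rot: [[0.994, -0.0, -0.108], [0.108, -0.0, 0.994], [-0.0, -1.0, 0.0]]
ft_force: [-0.3, -0.4, 0.7]
gripper_width: 1.0
-0.09 10 -0.0042 0.0015 0.0416
-0.06 15 -0.0047 0.001 0.041
-0.03 30 -0.0051 0.0217 0.0419
0 58 -0.0056 0.0233 0.0423
0.03 55 -0.0035 0.0226 0.0451
0.06 63 -0.004 0.0416 0.0459
0.08 107 -0.0043 0.0234 0.0441
a -0.08596619906235323 0.0962996433092837
red 30 0.002017564048747653 [-0.00239925  0.00221131]
```

View pics/s7c.png

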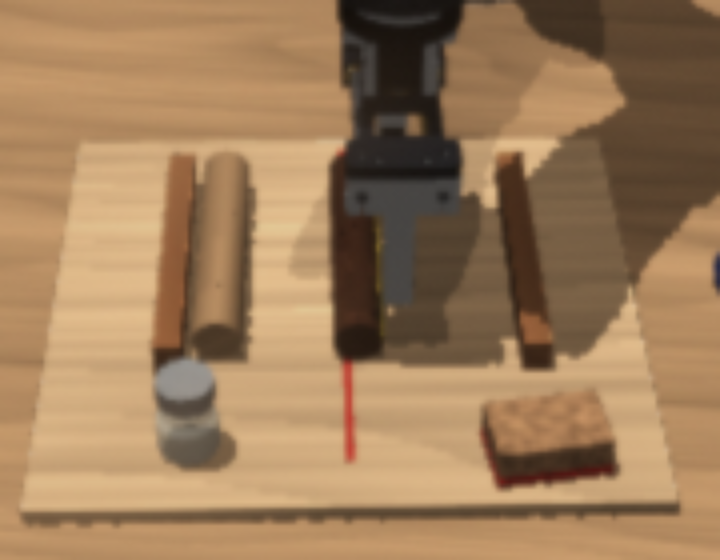

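About 9 mm remains by the scene camera and 11 mm by the tool position. I'll push 8.5 mm more at 10 mm/s, then back off and look.

```bash
python3 -m crank '{"delta_pos": [[0.0001,-0.001,0],[0.0001,-0.001,0],[0.0001,-0.001,0],[0.0001,-0.001,0],[0.0001,-0.001,0],[0.0001,-0.001,0],[0.0001,-0.001,0],[0.0001,-0.001,0],[0,-0.0005,0],[0,0,0],[0,0,0],[-0.0005,0.005,0],[-0.001,0.01,0],[-0.0005,0.005,0],[0,0,0]], "delta_rot": [[0,0,0],[0,0,0],[0,0,0],[0,0,0],[0,0,0],[0,0,0],[0,0,0],[0,0,0],[0,0,0],[0,0,0],[0,0,0],[0,0,0],[0,0,0],[0,0,0],[0,0,0]], "jaw": [0.094,0.094,0.094,0.094,0.094,0.094,0.094,0.094,0.094,0.094,0.094,0.094,0.094,0.094,0.094]}'
python3 - <<'E'
from h import *
c=cap('scene','s8.png')
P,a,b,col=dowel(c,band=(-.06,.06))
m=(P[:,2]<.046)&(col.mean(1)<70)
for lo in (-.09,-.06,-.03,0,.03,.06):
    k=m&(a>lo)&(a<lo+.02); print(lo,k.sum(),b[k].min().round(4) if k.any() else '',b[k].max().round(4) if k.any() else '')
r=red(c);print('red',len(r[0]),np.median(r[1]))
c=c['pixels'][180:320,220:400];cv2.imwrite('pics/s8c.png',cv2.resize(c,None,fx=4,fy=4))
c=cap('wrist','w8.png')
E
```

```text
time: 13.8
position: [0.495, 0.0033, 0.0218]
tool_rot: [[0.994, -0.0, -0.11], [0.11, 0.0, 0.994], [-0.0, -1.0, 0.0]]
ft_force: [-0.5, 0.1, -0.3]
gripper_width: 1.002
-0.09 23 -0.0124 0.0071
-0.06 43 -0.0127 0.0147
-0.03 44 -0.0131 0.0138
0 45 -0.0134 0.0129
0.03 48 -0.0137 0.0149
0.06 59 -0.014 0.0543
red 31 0.0019793373979678634
```

View pics/s8c.png

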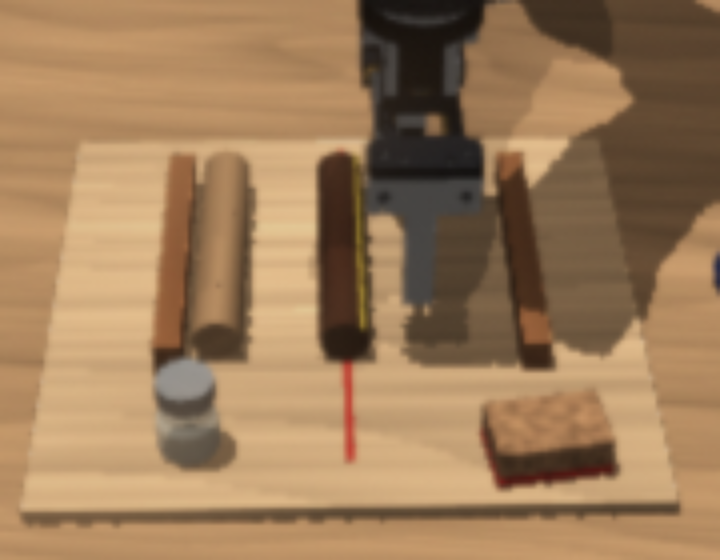

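View pics/w8.png

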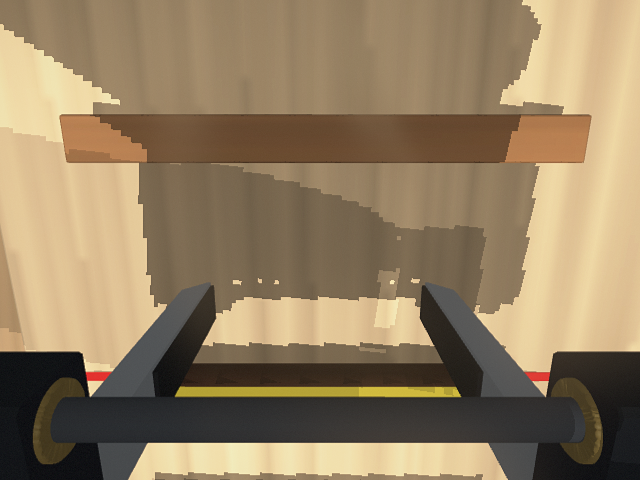

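The dowel lies over the line, with extents −13.3 to +14 mm against the line at +2 mm. I'll lift straight up, retreat to the left and check with the top camera.

```bash
python3 -m crank '{"delta_pos": [[0,0,0.01],[0,0,0.03],[0,0,0.04],[0,0,0.04],[0,0,0.03],[0,0.03,0],[0,0.04,0],[0,0.04,0],[0,0.04,0],[0,0.04,0],[0,0.04,0],[0,0.03,0],[0,0,0]], "delta_rot": [[0,0,0],[0,0,0],[0,0,0],[0,0,0],[0,0,0],[0,0,0],[0,0,0],[0,0,0],[0,0,0],[0,0,0],[0,0,0],[0,0,0],[0,0,0]], "jaw": [0.094,0.094,0.094,0.094,0.094,0.094,0.094,0.094,0.094,0.094,0.094,0.094,0.094]}'
python3 - <<'E'
from h import *
for i in (1,2):
    c=cap('top','t9%d.png'%i)
    a,b=red(c); print('red',len(a),a.min(),a.max(),np.median(b))
    K=np.array(c['intrinsics']);P,aa,bb,col=dowel(c,band=(-.04,.04))
    im=c['pixels'].astype(int)
    ok=[]
    for v in range(180,300):
        for u in range(315,360):
            if im[v,u].mean()<75 or (im[v,u,1]>im[v,u,0]*2.2 and im[v,u,0]<60):
                p=pt(c,u,v,.030); ok.append(((p-LM)@W,(p-LM)@N))
    ok=np.array(ok);print(len(ok),ok.min(0),ok.max(0))
    for lo in (-.09,-.06,-.03,0,.03,.06):
        k=(ok[:,0]>lo)&(ok[:,0]<lo+.03);q=ok[k,1]
        if len(q):print(lo,q.min(),q.max(),q.mean())
    print('fit',np.polyfit(ok[:,0],ok[:,1],1))
cv2.imwrite('pics/t9c.png',cv2.resize(c['pixels'][165:315,255:420],None,fx=4,fy=4))
E
```

```text
time: 15.2
position: [0.4945, 0.266, 0.1723]
tool_rot: [[0.994, 0.0, -0.112], [0.112, 0.001, 0.994], [0.0, -1.0, 0.001]]
ft_force: [-0.5, -0.8, -0.1]
gripper_width: 1.005
red 28 -0.12972486011244996 0.16976763676080678 -0.00020560972879610383
574 [-0.08970151 -0.06722738] [0.09027432 0.01422942]
-0.09 -0.01598903129796355 0.013348638592642787 -0.0023394704541759292
-0.06 -0.01603899949411576 0.013799866966322996 -0.002237085099843311
-0.03 -0.015651127953378922 0.014229419801526097 -0.0019548953878306572
0 -0.01608929513371202 0.013871155284746185 -0.0030622332562489922
0.03 -0.06722738326485962 0.013895074207761472 -0.003017274133509153
0.06 -0.06605367427090435 0.013510365525636753 -0.0038767634728866566
fit [-0.01007886 -0.00273436]
red 30 -0.12972486011244996 0.17277608892847984 -0.00020731331226897265
575 [-0.08970151 -0.06733702] [0.09027432 0.01422942]
-0.09 -0.01598903129796355 0.013752727985923661 -0.0021767270461291624
-0.06 -0.01603899949411576 0.013799866966322996 -0.002205899354595814
-0.03 -0.016064106182648412 0.014229419801526097 -0.00188009867185022
0 -0.01608929513371202 0.013871155284746185 -0.0024349354966799967
0.03 -0.06594622116072948 0.013895074207761472 -0.0023446041073671387
0.06 -0.06733702244128277 0.013510365525636753 -0.005067392188218372
fit [-0.01460656 -0.00268187]
```

View pics/t9c.png

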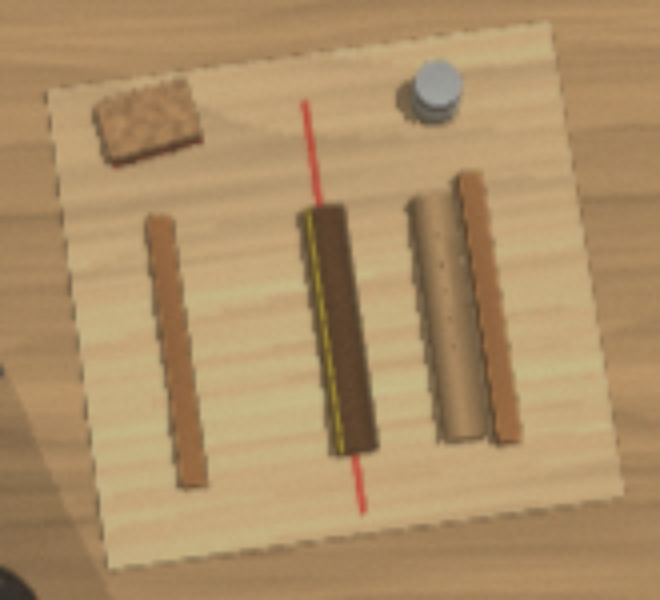

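The dowel is centred within about 1–2 mm, with red showing past both ends, and the two frames show no motion. The pale dowel, jar and block are unmoved.

```bash
python3 - <<'E'
from h import *
env.job_done(); print(env.read_state()['time'])
E
```

```text
the job is handed in; nothing more can be done
the job is handed in; nothing more can be done
```

The dark dowel now lies along the red line with red showing past both ends, and the job is handed in; no verdict is reported. I rolled it clear of its batten with two light strokes on its top, using both open fingertips. I then pushed it slowly from behind onto the line and moved the hand away, finishing at about 15 s of the 51 s allowed.

- **Position:** The last top camera view puts the dowel's middle about 1 mm off the line and within 1 mm of the line's mid-point along it. The scene camera also agreed to within about 2 mm.
- **Alignment:** The axis is within about 0.015 rad of the line.
- **Stillness:** Two pictures 0.05 s apart showed no movement.
- **Turning over:** It rolled about 87 mm, roughly 5.4 rad, so the stripe passed underneath. That comes from the distance rolled and the stripe's place in the pictures; I did not measure it directly.
- **Bystanders:** By eye, the pale dowel, jar and sanding block had not moved. The hand passed above the table objects, but I did not measure them again.
- **Measurement flaw:** A few stray pixels about 67 mm off the line, probably from the pale dowel or the jar, got into the last fit, so I went by the dowel's edges instead.
- **Contact force:** The strongest push I saw was about 16 N on the fingertips.

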